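Pin the medication drawer's latch

TASK

Lock the drawer: swing the grey latch to, so that its eye comes over the eyes on the drawer and the frame below, then take the steel locking pin from its stand and thread it down through the latch's eye, the drawer's eye and the frame's eye, drawing the crept-out drawer into line with the pin on the way, until its collar sits on the latch. Be gentle, feel for the holes rather than force the pin, let go of it at the end, and leave the other things where they are.

Things in the scene. Friction and masses are not known exactly. Their poses are not given: they have to be found in the camera images.
- unit: Low white drawer unit fixed to the cart top, 160 (x) by 220 (y) by 80 mm high; origin at the centre of its underside. Its own +x is the way its front looks and its drawer slides out; z is up. The grey drawer in its front is not quite shut. Press no part of it with more than 35 N with the pin, or 40 N with the fingers: the plates are stiff (about 25 N per mm), so touch down at 10 mm/s or slower.
- frame_eye (a point): Centre of the hole's upper mouth in the lowest of three flat eye plates that stick out of the unit's front one above the other: the fixed one. 30 mm above the cart top, 110 mm in front of the unit's origin; axes as unit. Hole 11 mm wide, plate 6 mm thick, 32 mm square.
- drawer_eye_home (a point): Where the hole mouth of the drawer's eye plate (32 mm square, 6 mm thick, hole 11 mm, on the drawer front) comes when in line, 64 mm above the cart top, straight over the frame eye; axes as unit. Now the plate stands 4 to 16 mm further out (unit's +x), unknown: feel for it. It drags with about 2 N, travel -3 to +19 mm, so a pin in its hole can carry drawer and plate into line.
- latch_hinge (a point): On the upright hinge axis of the latch, 89 mm above the cart top; axes as unit, at x 120, y 80 mm from the unit's origin. The latch arm is a bar 6 mm thick, from 78 to 96 mm above the cart top, reaching 63 mm from the hinge; the eye plate follows.
- latch (a joint): Angle of the grey steel latch (rad). 0: its arm lies along the unit's front, from the hinge towards the unit's -y, its eye 10 mm further out than the frame eye. Grows as it swings out from the front (1.57 would point along the unit's +x). At -0.125 its eye is over the frame eye; stop at -0.19. It stays where it is left; its eye drags with about 1 N, so a pin in it carries it along.
- latch_eye (a point): Centre of the hole's upper mouth in the latch's eye plate, 80 mm from the hinge axis, 92 mm above the cart top; its z is up, its -y points along the arm away from the hinge. Hole 12.5 mm wide, plate 34 mm square, 6 mm thick. Topmost of the three eyes when the latch is swung to.
- pin_grip (a point): Centre of the flat upright grip tab on top of the loose steel locking pin: 26 mm along its x, 10 mm thick along its y, 44 mm high (z). Pin 70 to 140 g. It starts upright in the stand, its collar resting on it.
- pin_collar (a point): Centre of the underside of the pin's round collar, 22 mm wide and 4 mm thick, just below the tab; 26 mm below the middle of the tab. It must end on the latch's eye plate.
- pin_tip (a point): Centre of the lower end of the pin's round shank, 80 mm below the collar's underside (106 mm below the middle of the tab). Shank 9 mm thick, its end tapers to 8 mm over the last 3 mm.
- stand_hole (a point): Centre of the top of the fixed white block that the pin stands in, 60 by 60 by 90 mm high, left or right of the unit. Its hole is 12 mm wide.
- organiser_mid (a point): Centre of a loose yellow plastic weekly pill organiser, 196 by 46 by 26 mm. Bystander.
- case_mid (a point): Centre of a loose black spectacle case, 62 by 160 by 38 mm. Bystander.
- fob_mid (a point): Centre of a loose beige hearing aid remote fob, 52 by 30 by 12 mm, lying on top of the drawer unit. Bystander.
- pick_mid (a point): Centre of a loose chrome wax pick lying on the cart, 125 mm long, 8 mm thick. Bystander.
- cup: Loose small white medicine cup, 44 mm wide, 35 mm high; origin at the centre of its underside. Bystander.
- jar: Loose amber tablet jar, 48 mm wide, 75 mm high; origin at the centre of its underside. Bystander.
Mind the look-alikes: they are no part of the job. There is more than one size of the part that bears pin_grip; the job needs the smallest.

How it is judged:
By the outcome, as a careful person would: the job done as asked, in the order asked, and still so for the second after the job is handed in, with the robot touching nothing.
It also fails if it takes over 72 s, if anything falls off the work surface, if the arm or the gripper's body presses on something with over 40 N, if the wrist force passes 120 N, or if a joint passes its speed limit or range.

ROBOT

A 7-joint arm with a two-finger parallel gripper is mounted at the origin on the work surface. World frame = base frame: x ahead of the robot, y to its left, z up, the work surface at z = 0. Lengths are in mm, angles in rad, forces in N, time in s.
With the tool pointing down it reaches from about 400 to 875 mm from the base axis. Payload 4.4 kg.
Tool frame: the origin (TCP) lies at the very end of the fingers, on their centre line; the grasp point (between the pads) lies 19 mm behind it; z points along the fingers, y is the direction in which the jaws open and shut (so a half turn about z gives the same grasp; the last joint's range is limited). The gripper opens to 85 mm and grips with 20 to 120 N. Pads are 22 mm wide; open, the fingers measure 114 mm over their backs; the gripper's body (76 mm by 85 mm) begins 54 mm behind the grasp point. The pads swing forward as they close: fully open they stand 13 mm farther back than shut.
Start: joints at [-1.249, 0.628, 0.038, 1.517, -0.027, 0.996, -0.02], TCP at [245.777, 601.757, 231.313] pointing down, gripper open.
Joint ranges: [-3.06, 3.06], [-0.37, 2.12], [-1.25, 1.32], [0.18, 2.47], [-1.1, 4.24], [0.23, 1.98], [-2.94, 2.94]. Speed limits (rad/s): [2.57, 2.57, 3.14, 3.14, 3.14, 3.14, 3.14].

INTERFACE

Orientations are given as [roll, pitch, yaw] about the fixed x, y, z axes, in that order (R = Rz(yaw) Ry(pitch) Rx(roll)).
In Python, from cell import read_state, get_image, calibration, finish_job gives the robot as it stands. The module is installed in compiled form; this text tells all that it offers.
- The arm moves only by the tool apply_moves, never from a script. Its argument "increments" is a list of rows, each an object of numbers: "tx", "ty", "tz": the shift along the world's x, y, z in m; "rx", "ry", "rz": the turn, a rotation vector about the world's x, y, z in units of 5 degrees (1.0 is 5 degrees); "claw": the finger opening in m, from 0 to 0.0854. In form: [{"tx": .., "ty": .., "tz": .., "rx": .., "ry": .., "rz": .., "claw": ..}, ...]. A call has 1 to 12 rows; each row is the pose to reach, as a shift and turn from the pose commanded when the call began; what a row does not reach only later rows make up. A row lasts 1/10 s, in which the tool goes at most 50 mm and 8.59 degrees, less where a joint would pass 70% of its speed; a pose out of reach is approached as far as the arm can. A call with a gripper value outside its range is refused whole. The fingers move at their own pace and stop on an object; the grip force is fixed at half the most. Time passes only in rows, so rows that repeat a pose let the fingers close. It gives the time, the measured TCP pose, the force and the opening at its end, in the units of the state.
- read_state(): the state, without advancing time (a new reading comes with each control period).
- get_image(name): name is "scene" or "top" or "wrist"; returns the picture (480x640x3 uint8, red, green, blue); there is no depth.
- calibration(name): a dict with "camera_matrix" (3x3 intrinsics, pixels), "origin" and "attitude" of the camera in the world. Camera axes: x right, y up, looking along -z (the intrinsics and any distortion apply to the point x, -y, -z); pixel columns grow to the right and rows downward; lengths in mm; the calibration is good to about 2 mm. A picture is of the moment at which its call begins: read the wrist's pose just before it. calibration takes no time and is no camera call; for the wrist camera it gives the pose at the moment of the call.
- finish_job(): hands the job in, once; it reports no verdict.
The state is a dict: "clock": time; "qpos": joint angles; "qd": joint speeds; "tau": joint torques, N m; "eef_pos": TCP position; "tool_rot": TCP orientation; "force": force on the tool from outside, world axes, zero at the start; "torque": the same for the moment, N m; "width": finger opening in mm.
Only numpy, scipy, OpenCV 4.12 (cv2) and the standard library are available. Lean on these libraries where they do the work, as an engineer would, in place of code of your own. Each camera call takes 0.05 s, during which the arm holds its last target. There are 200 camera calls.

## Working session

There is one attempt and no reset: what is moved stays moved. The work goes in short steps, Python scripts to look and compute and a tool call to move; the robot and the scene stay as the last step left them, time stands still between calls to the robot, and variables do not carry over. Pictures are saved under pics/ and viewed, about 8 in all and at most 12, crops included, and the job is handed in when it is done.

Besides the shell and the picture viewer there is one more tool, called after "Call:" as name(argument=value, ...) on one line, values as JSON. apply_moves: Moves the arm, as the interface text tells. Its arguments: {"type":"object","properties":{"increments":{"type":"array"}},"required":["increments"]}

```bash
mkdir -p pics; cat > h.py <<'E'
import numpy as np, cv2
from cell import read_state, get_image, calibration, finish_job
from scipy.spatial.transform import Rotation as R
def att(c):
    a=np.array(c['attitude'],float)
    return a if a.shape==(3,3) else R.from_euler('xyz',a).as_matrix()
def ray(c,u,v):
    K=np.array(c['camera_matrix'],float); d=c.get('distortion')
    p=np.linalg.inv(K)@[u,v,1]
    return np.array(c['origin'],float), att(c)@np.array([p[0],-p[1],-1])
def onz(c,u,v,z):
    o,d=ray(c,u,v); return o+d*(z-o[2])/d[2]
def proj(c,P):
    p=att(c).T@(np.array(P,float)-np.array(c['origin'],float)); K=np.array(c['camera_matrix'],float)
    q=K@[p[0]/-p[2],-p[1]/-p[2],1]; return q[:2]
def snap(n,f):
    c=calibration(n); im=get_image(n); cv2.imwrite('pics/'+f,im[:,:,::-1]); return c,im
E
python3 - <<'E'
from h import *
print(read_state())
for n in ('top','scene','wrist'):
    c,im=snap(n,n+'0.png'); print(n,c)
E
```

```text
{'clock': 0.0, 'qpos': array([-1.24879789,  0.6293514 ,  0.03846062,  1.51835264, -0.02697504,
        0.9963098 , -0.01998025]), 'qd': array([ 0.00050459,  0.00025235, -0.00174334,  0.00129561,  0.00120277,
        0.00105598,  0.00028895]), 'tau': array([ 1.46553855e-03, -5.63408482e+01,  1.22683804e+00, -1.93445528e+01,
        1.11808564e-02,  1.03093174e-02, -1.41001843e-05]), 'eef_pos': array([245.55337505, 601.1627493 , 230.39093936]), 'tool_rot': array([-3.13969078e+00,  5.70485929e-05,  2.75381285e+00]), 'force': array([-0.23798896,  0.8128345 ,  0.11475904]), 'torque': array([ 0.03536978,  0.02020275, -0.04772127]), 'width': 85.63753400004512}
top {'camera_matrix': array([[577.8786564 ,   0.        , 313.45341903],
       [  0.        , 577.8786564 , 246.80536804],
       [  0.        ,   0.        ,   1.        ]]), 'origin': array([ 403.82681063,    5.63153891, 1262.16005864]), 'attitude': array([ 0.16368789,  0.02637846, -1.56667203])}
scene {'camera_matrix': array([[510.90577037,   0.        , 319.94269383],
       [  0.        , 510.90577037, 230.86228955],
       [  0.        ,   0.        ,   1.        ]]), 'origin': array([1011.6991422 ,  657.13280617,  782.22629818]), 'attitude': array([ 0.8479383 , -0.01196304,  2.55414616])}
wrist {'camera_matrix': array([[351.69875528,   0.        , 322.9202167 ],
       [  0.        , 351.69875528, 238.67550214],
       [  0.        ,   0.        ,   1.        ]]), 'origin': array([166.8096984 , 633.46840947, 373.58042774]), 'attitude': array([-0.33354174,  0.00252981,  1.1833129 ])}
```

View pics/top0.png

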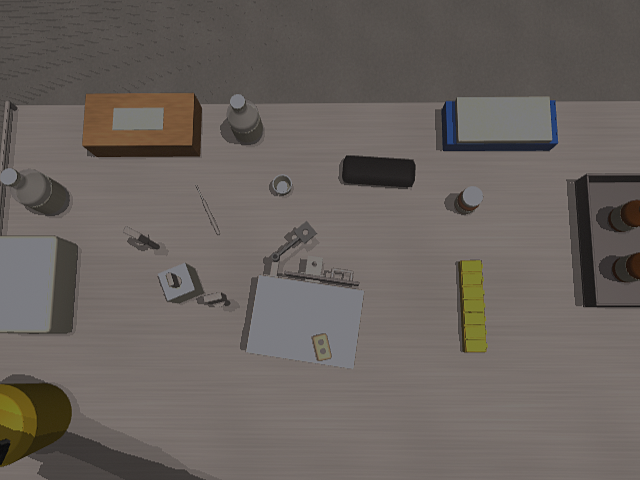

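View pics/scene0.png

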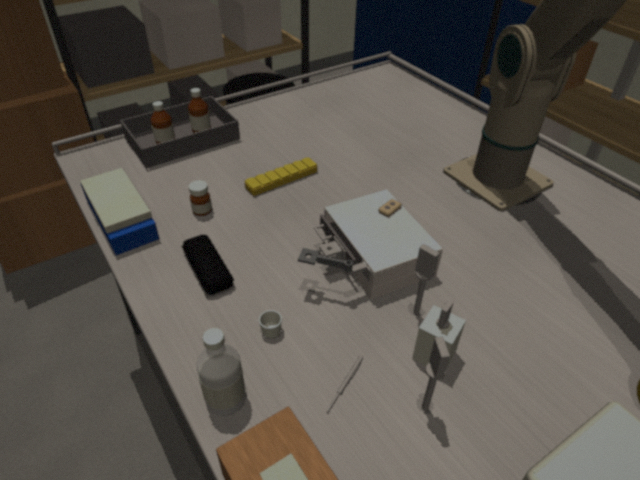

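Top view: the unit is centred near (305,320) with its front up (+x). The latch is swung out with its eye at (304,232), the stand with a pin is at (176,282), and there are look-alike pins at (140,238) and (215,298). Next I'll zoom in.

```bash
python3 - <<'E'
from h import *
a=cv2.imread('pics/top0.png');b=cv2.imread('pics/scene0.png')
g=lambda im:np.clip(im.astype(float)*1.6,0,255).astype(np.uint8)
A=cv2.resize(g(a[210:380,110:380]),None,fx=2.9,fy=2.9,interpolation=3)[:300*2]
B1=cv2.resize(g(b[180:310,290:400]),(400,472),interpolation=3);B2=cv2.resize(g(b[230:425,370:480]),(266,472),interpolation=3)
cv2.imwrite('pics/cA.png',A);cv2.imwrite('pics/cB.png',np.hstack([B1,B2])); print(A.shape)
# unit top mask
c=calibration('top')
hsv=cv2.cvtColor(a,cv2.COLOR_BGR2HSV)
m=((hsv[...,2]>120)&(hsv[...,1]<30)).astype(np.uint8)
m[:, :100]=0
n,l,s,ce=cv2.connectedComponentsWithStats(m)
for i in range(1,n):
    if s[i,4]>100: 
        p=cv2.findContours((l==i).astype(np.uint8),0,2)[0][0]; r=cv2.minAreaRect(p); print(s[i],ce[i],r)
E
```

```text
(493, 783, 3)
[230  94  15  14 158] [237.07594937 100.75949367] ((237.00001525878906, 100.49999237060547), (13.435027122497559, 13.435027122497559), 45.0)
[ 457   97   95   44 3904] [504.05481557 118.45543033] ((504.0, 118.5), (43.0, 94.0), 90.0)
[ 113  108   50   22 1045] [137.61244019 118.07177033] ((137.5, 118.5), (21.0, 49.0), 90.0)
[296 143  90   7 186] [337.24731183 145.7688172 ] ((340.48187255859375, 145.73854064941406), (4.974780559539795, 89.09378814697266), 88.63607025146484)
[ 314  160  280  122 5297] [482.3260336  224.38889938] ((449.56719970703125, 200.88909912109375), (270.7547607421875, 111.0044937133789), 10.905021667480469)
[152 163  60   4 140] [179.18571429 164.27142857] ((181.5, 164.5), (59.0, 3.0), 0.0)
[491 162  92   7 257] [534.24124514 164.01167315] ((536.5, 165.0), (6.0, 91.0), 90.0)
[183 164  57   6 108] [214.43518519 167.19444444] ((210.98519897460938, 166.4234619140625), (4.383174896240234, 56.032867431640625), 88.53119659423828)
[186 174  79   6 190] [219.34736842 176.30526316] ((225.0, 176.5), (5.0, 78.0), 90.0)
[166 180 116  20 528] [234.50568182 192.50
[... 4525 characters left out ...]
 416.62234043] ((157.0, 416.5), (3.0, 114.0), 90.0)
[100 421  78   6 366] [136.3579235  423.53825137] ((138.5, 423.5), (5.0, 77.0), 90.0)
[264 422 129   7 575] [318.54434783 424.49217391] ((328.0, 425.0), (6.0, 128.0), 90.0)
[447 423 121   7 669] [498.90881913 426.02391629] ((507.0, 426.0), (6.0, 120.0), 90.0)
[114 429 100   8 358] [169.29329609 432.62849162] ((163.5, 432.5), (7.0, 99.0), 90.0)
[267 430 138  11 764] [342.98429319 434.4908377 ] ((335.5479736328125, 434.7457275390625), (137.0115509033203, 9.380855560302734), 1.2188751697540283)
[450 431 140  11 813] [522.97293973 435.76383764] ((519.4949340820312, 435.7071838378906), (139.08058166503906, 9.192387580871582), 1.3971810340881348)
```

View pics/cA.png

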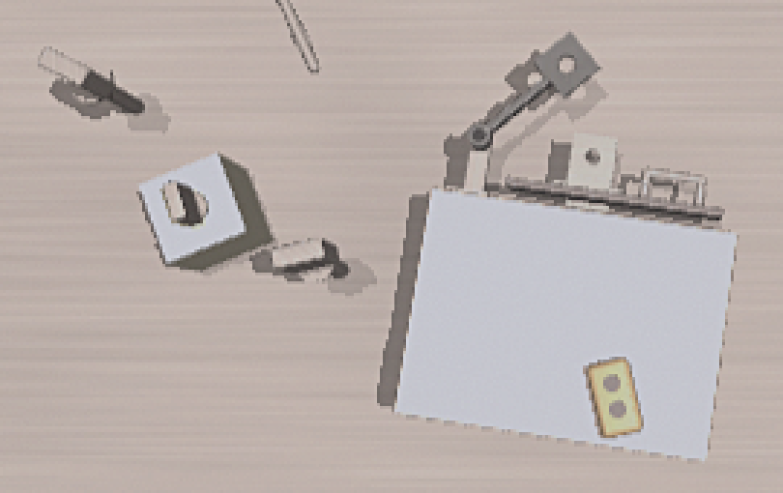

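View pics/cB.png

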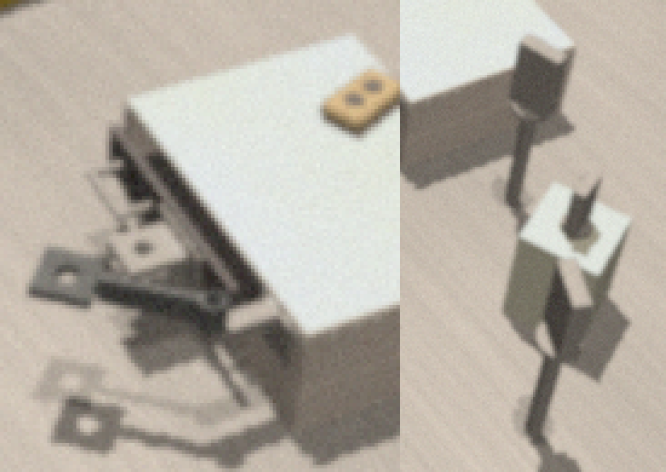

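Crop A shows the unit-top corners at about (430,188), (735,232), (707,460) and (397,410). The hinge is at (480,133), the latch eye at (567,64) and the drawer eye at (593,156). The stand top has corners (138,190), (217,155), (243,228) and (167,263) with the tab in it. Crop B shows the other two pins standing on the cart. They are taller or fatter decoys, so the stand pin is the one for the job.

```bash
python3 - <<'E'
from h import *
c=calibration('top')
a=cv2.imread('pics/top0.png')
f=lambda x,y,z:onz(c,(x+.5)/2.9+110-.5,(y+.5)/2.9+210-.5,z)
U=[f(x,y,80)[:2] for x,y in [(430,188),(735,232),(707,460),(397,410)]]
print(np.round(U,1)); ce=np.mean(U,0)
xa=(U[0]+U[1]-U[2]-U[3]);ya=(U[0]-U[1]+U[3]-U[2])
print('len',[np.linalg.norm(U[i]-U[i-3]) for i in range(4)],'ctr',ce,np.degrees([np.arctan2(xa[1],xa[0]),np.arctan2(-ya[0],ya[1])]))
t=np.arctan2(xa[1],xa[0]); Rm=lambda t:np.array([[np.cos(t),-np.sin(t)],[np.sin(t),np.cos(t)]])
print('frame eye',ce+Rm(t)@[110,0],'hinge pred',ce+Rm(t)@[120,80],'hinge seen',f(480,133,96),'leye',f(567,64,92),'deye',f(593,156,64))
S=[f(x,y,90)[:2] for x,y in [(138,190),(217,155),(243,228),(167,263)]]
print('stand',np.round(S,1),np.mean(S,0)); print('tabtop',f(180,203,138))
E
```

```text
[[541.1 151.9]
 [510.2 -64.3]
 [352.6 -43.5]
 [385.6 171.9]]
len [np.float64(218.46117624122851), np.float64(158.92484036954474), np.float64(217.90440252941886), np.float64(156.81061782122552)] ctr [447.37989975  54.01599506] [-7.42599481 -8.42665084]
frame eye [556.45728866  39.79899011] hinge pred [576.71305489 117.83554522] hinge seen [578.30411446 115.38098369  96.        ] leye [628.53314734  54.48482802  92.        ] deye [566.33042644  36.44626323  64.        ]
stand [[538.3 358.2]
 [563.4 302.9]
 [511.5 282.3]
 [486.7 335.1]] [524.98342671 319.61572316]
tabtop [523.9871878  314.60445678 138.        ]
```

Unit: centre about (447,54), yaw about -8°. The latch is at about 0.83 rad and the stand at about (525,319). I'll move to a view of both with the wrist camera, fingers closed for the push.

Call:
apply_moves(increments=[{"tx": 0.026, "ty": -0.039, "tz": 0.01, "claw": 0}, {"tx": 0.052, "ty": -0.078, "tz": 0.02, "claw": 0}, {"tx": 0.079, "ty": -0.118, "tz": 0.03, "claw": 0}, {"tx": 0.105, "ty": -0.157, "tz": 0.03, "claw": 0}, {"tx": 0.131, "ty": -0.196, "tz": 0.03, "claw": 0}, {"tx": 0.157, "ty": -0.235, "tz": 0.03, "claw": 0}, {"tx": 0.184, "ty": -0.274, "tz": 0.03, "claw": 0}, {"tx": 0.21, "ty": -0.313, "tz": 0.03, "claw": 0}, {"tx": 0.236, "ty": -0.352, "tz": 0.03, "claw": 0}, {"tx": 0.262, "ty": -0.391, "tz": 0.03, "claw": 0}, {"tx": 0.288, "ty": -0.431, "tz": 0.03, "claw": 0}, {"tx": 0.314, "ty": -0.47, "tz": 0.03, "claw": 0}])

```text
$.increments[0]: bad value
```

Call:
apply_moves(increments=[{"claw": 0}, {"claw": 0}, {"claw": 0}])

```text
$.increments[0]: bad value
```

```bash
python3 - <<'E'
from h import *
s=read_state();print(s['clock'],s['eef_pos'],s['tool_rot'],s['width'],s['force'],s['qpos'])
c,im=snap('wrist','w1.png');print(c)
cv2.imwrite('pics/w1b.png',np.clip(im[:,:,::-1].astype(float)*1.5,0,255).astype(np.uint8))
E
```

```text
0.15 [245.62210802 601.30590203 230.6264336 ] [-3.14017366e+00  4.40574514e-05  2.75377925e+00] 85.27954585426568 [ 0.61971494 -0.09293141  0.00489916] [-1.24876649  0.62910514  0.03844267  1.51811424 -0.02694888  0.99631058
 -0.02001659]
{'camera_matrix': array([[351.69875528,   0.        , 322.9202167 ],
       [  0.        , 351.69875528, 238.67550214],
       [  0.        ,   0.        ,   1.        ]]), 'origin': array([166.83196096, 633.51897895, 373.70033311]), 'attitude': array([-0.33353472,  0.0022725 ,  1.18330952])}
```

View pics/w1b.png

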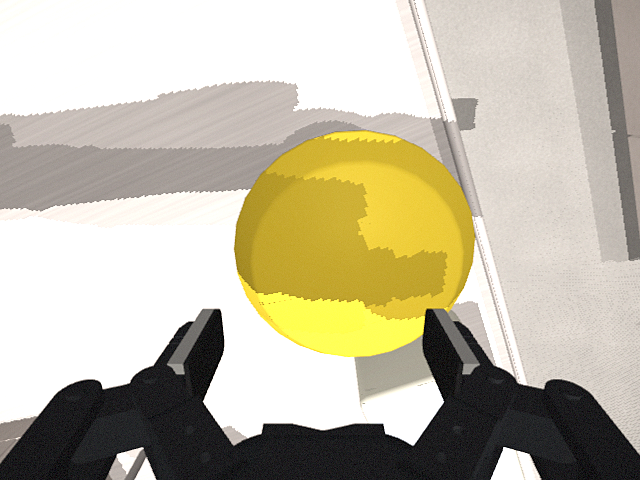

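The moves were refused, probably because every key is needed. The wrist picture shows only a yellow round object below the start pose and no gain is needed. I'm repeating the move with all keys.

Call:
apply_moves(increments=[{"tx": 0.026, "ty": -0.039, "tz": 0.01, "rx": 0, "ry": 0, "rz": 0, "claw": 0.0}, {"tx": 0.052, "ty": -0.078, "tz": 0.02, "rx": 0, "ry": 0, "rz": 0, "claw": 0.0}, {"tx": 0.079, "ty": -0.118, "tz": 0.03, "rx": 0, "ry": 0, "rz": 0, "claw": 0.0}, {"tx": 0.105, "ty": -0.157, "tz": 0.03, "rx": 0, "ry": 0, "rz": 0, "claw": 0.0}, {"tx": 0.131, "ty": -0.196, "tz": 0.03, "rx": 0, "ry": 0, "rz": 0, "claw": 0.0}, {"tx": 0.157, "ty": -0.235, "tz": 0.03, "rx": 0, "ry": 0, "rz": 0, "claw": 0.0}, {"tx": 0.184, "ty": -0.274, "tz": 0.03, "rx": 0, "ry": 0, "rz": 0, "claw": 0.0}, {"tx": 0.21, "ty": -0.313, "tz": 0.03, "rx": 0, "ry": 0, "rz": 0, "claw": 0.0}, {"tx": 0.236, "ty": -0.352, "tz": 0.03, "rx": 0, "ry": 0, "rz": 0, "claw": 0.0}, {"tx": 0.262, "ty": -0.391, "tz": 0.03, "rx": 0, "ry": 0, "rz": 0, "claw": 0.0}, {"tx": 0.288, "ty": -0.431, "tz": 0.03, "rx": 0, "ry": 0, "rz": 0, "claw": 0.0}, {"tx": 0.314, "ty": -0.47, "tz": 0.03, "rx": 0, "ry": 0, "rz": 0, "claw": 0.0}])

```text
clock: 1.4
eef_pos: [560.5, 129.9, 261.3]
tool_rot: [3.142, -0.0, 2.754]
force: [0.6, 1.0, 0.2]
width: -0.0
```

Call:
apply_moves(increments=[{"tx": 0, "ty": 0, "tz": 0, "rx": 0, "ry": 0, "rz": 0, "claw": 0.0}, {"tx": 0, "ty": 0, "tz": 0, "rx": 0, "ry": 0, "rz": 0, "claw": 0.0}, {"tx": 0, "ty": 0, "tz": 0, "rx": 0, "ry": 0, "rz": 0, "claw": 0.0}])

```text
clock: 1.7
eef_pos: [559.0, 133.2, 261.1]
tool_rot: [3.141, -0.001, 2.755]
force: [-0.6, 0.3, -0.5]
width: -0.1
```

```bash
python3 - <<'E'
from h import *
s=read_state();print(s['clock'],s['eef_pos'],s['tool_rot'],s['width'],s['force'],s['qpos'])
c,im=snap('wrist','w2.png');print(c)
E
```

```text
1.7 [558.96228954 133.22765629 261.09289548] [ 3.14106444e+00 -1.40615859e-03  2.75547324e+00] -0.1265299611817522 [-0.611432    0.31066911 -0.49833239] [-0.33971704  0.48786256  0.08749226  1.69778311 -0.05160873  0.958961
  0.9519815 ]
{'camera_matrix': array([[351.69875528,   0.        , 322.9202167 ],
       [  0.        , 351.69875528, 238.67550214],
       [  0.        ,   0.        ,   1.        ]]), 'origin': array([480.22245693, 164.99653127, 404.29914614]), 'attitude': array([-3.32130125e-01,  2.86545057e-04,  1.18508535e+00])}
```

View pics/w2.png

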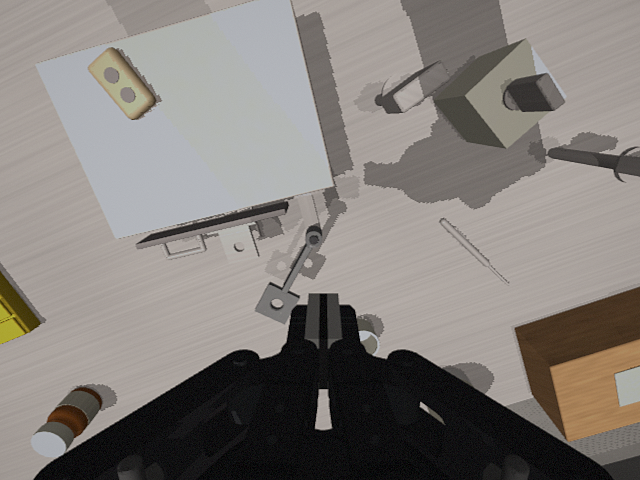

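w2 shows everything clearly: hinge (314,237), latch eye (278,303), drawer eye (239,247), unit-top corners near (36,65), (119,238), (333,187) and (293,0), and the tab top about (540,92). Next I'll measure sub-pixel.

```bash
cat >> h.py <<'E'
def edge(g,p,q,n=40,w=7):
    """fit a line to the strongest gradient along normals of segment p-q; returns point,dir"""
    p,q=np.array(p,float),np.array(q,float); d=(q-p)/np.linalg.norm(q-p); nn=np.array([-d[1],d[0]]); pts=[]
    k=np.arange(-w,w+.01,.25)
    for t in np.linspace(.08,.92,n):
        b=p+(q-p)*t; xy=(b+k[:,None]*nn).astype(np.float32)
        v=cv2.remap(g,xy[:,0],xy[:,1],cv2.INTER_LINEAR).ravel(); G=np.abs(np.gradient(cv2.GaussianBlur(v[None],(0,0),3).ravel()))
        pts.append(b+k[G.argmax()]*nn)
    l=cv2.fitLine(np.array(pts,np.float32),cv2.DIST_HUBER,0,.01,.01).ravel()
    return l[2:],l[:2]
def cross(a,b):
    t=np.linalg.solve(np.array([a[1],-b[1]]).T,b[0]-a[0]); return a[0]+t[0]*a[1]
def blob(g,x,y,r,dark=True):
    x0,y0=int(x-r),int(y-r); s=g[y0:y0+2*r+1,x0:x0+2*r+1].astype(np.uint8); s=cv2.resize(s,None,fx=6,fy=6,interpolation=cv2.INTER_CUBIC)
    t,m=cv2.threshold(s,0,255,cv2.THRESH_OTSU+(1 if dark else 0)); n,l,st,ce=cv2.connectedComponentsWithStats(m)
    i=l[s.shape[0]//2,s.shape[1]//2]; 
    c=(ce[i]+.5)/6-.5+[x0,y0]; return c,st[i]/6.
E
python3 - <<'E'
from h import *
im=cv2.imread('pics/w2.png'); g=cv2.cvtColor(im,6).astype(np.float32)
c=dict(camera_matrix=[[351.69875528,0,322.9202167],[0,351.69875528,238.67550214],[0,0,1]],origin=[480.22245693,164.99653127,404.29914614],attitude=[-3.32130125e-01,2.86545057e-04,1.18508535])
e1=edge(g,(36,65),(119,238));e2=edge(g,(119,238),(333,187),w=4);e3=edge(g,(333,187),(293,0));e4=edge(g,(36,65),(270,4))
P=[cross(e1,e2),cross(e2,e3),cross(e3,e4),cross(e4,e1)];print(np.round(P,1))
W=np.array([onz(c,*p,80)[:2] for p in P]);print(W.round(1),[np.linalg.norm(W[i]-W[i-1]).round(1) for i in range(4)])
ya=W[1]-W[0]+W[2]-W[3]; xa=W[0]-W[3]+W[1]-W[2]
print('yaw',np.degrees(np.arctan2(-ya[0],ya[1])),np.degrees(np.arctan2(xa[1],xa[0])),'ctr',W.mean(0))
for nm,x,y,r,dk,z in [('hinge',314,237,11,True,96),('leye',278,303,9,False,92),('deye',239,247,8,True,64)]:
    p,st=blob(g,x,y,r,dk); print(nm,p.round(1),st.round(1),onz(c,*p,z).round(1))
cv2.imwrite('pics/d1.png',np.hstack([cv2.resize(im[180:330,200:350],(590,590),interpolation=3),cv2.resize(im[30:160,480:580],(200,260),interpolation=3).repeat(1,0) if 0 else cv2.copyMakeBorder(cv2.resize(im[60:125,490:570],(210,171),interpolation=3),0,419,0,0,0)]))
E
```

```text
[[117.1 242.7]
 [333.6 184.8]
 [287.9  -8.6]
 [ 34.1  63.4]]
[[511.8 -65.5]
 [538.7 151.9]
 [383.2 174.6]
 [350.4 -41.9]] [np.float64(163.2), np.float64(219.0), np.float64(157.1), np.float64(219.1)]
yaw -7.830980058827282 -8.330390542716366 ctr [446.02320184  54.7562943 ]
hinge [313.5 239.3] [  5.8   9.   10.7  10.  478.3] [576.  116.6  96. ]
leye [276.9 302.5] [  2.7   4.8  11.3   8.3 418.8] [625.3  56.2  92. ]
deye [239.2 246.8] [   0.     0.    17.    17.  1575.7] [564.7  37.3  64. ]
```

View pics/d1.png

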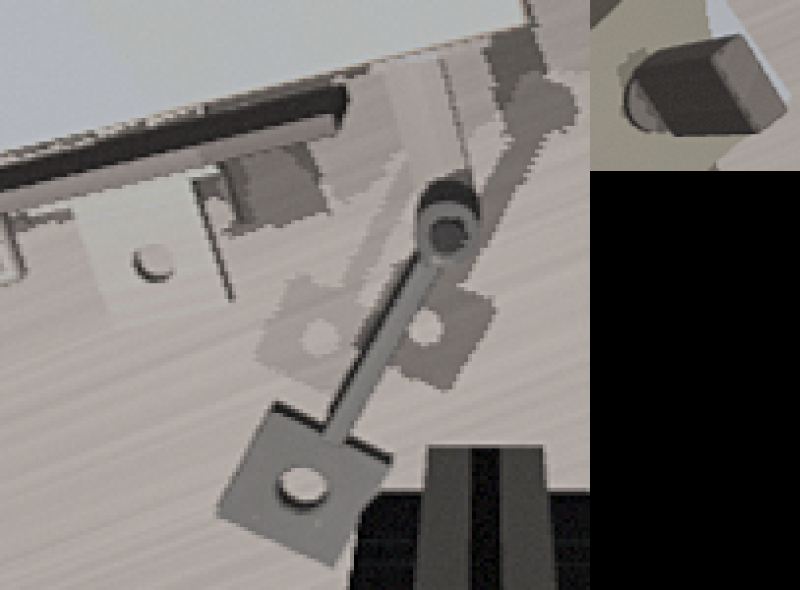

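```bash
python3 - <<'E'
from h import *
c=dict(camera_matrix=[[351.69875528,0,322.9202167],[0,351.69875528,238.67550214],[0,0,1]],origin=[480.22245693,164.99653127,404.29914614],attitude=[-3.32130125e-01,2.86545057e-04,1.18508535])
t=calibration('top')
Q=[(548.3,73.3),(565.4,100),(552.9,110.7),(536.5,88.6)]
W=np.array([onz(c,*p,138)[:2] for p in Q]);print(W.round(1),W.mean(0)); e=np.roll(W,-1,0)-W; print(np.linalg.norm(e,axis=1),np.degrees(np.arctan2(e[:,1],e[:,0])))
for p,z in [((313.3,238.4),96),((276.4,303.4),92),((238.8,246.5),64)]: print(onz(c,*p,z).round(1))
print('cup',onz(t,282,184,20),'decoy near: top',onz(t,214,297,150),'base',onz(t,226,302,0),'far top',onz(t,133,232,150),'base',onz(t,158,246,0))
E
```

```text
[[512.  319.6]
 [533.8 327.7]
 [537.6 318.2]
 [518.7 310.2]] [525.52182644 318.92778808]
[23.19142109 10.1749416  20.53246015 11.53279871] [  20.2780709   -67.93505574 -157.0251563   125.35042311]
[575.1 116.7  96. ]
[626.1  55.3  92. ]
[564.2  37.1  64. ]
cup [750.41632818 109.76615801  20.        ] decoy near: top [489.19000466 227.58791224 150.        ] base [489.82355112 230.77577554   0.        ] far top [617.19569184 392.59016369 150.        ] base [614.12738465 386.74886097   0.        ]
```

Call:
apply_moves(increments=[{"tx": 0.033, "ty": -0.015, "tz": -0.04, "rx": 0, "ry": 0, "rz": 1.4, "claw": 0.0}, {"tx": 0.067, "ty": -0.03, "tz": -0.08, "rx": 0, "ry": 0, "rz": 2.8, "claw": 0.0}, {"tx": 0.067, "ty": -0.03, "tz": -0.1, "rx": 0, "ry": 0, "rz": 2.8, "claw": 0.0}, {"tx": 0.067, "ty": -0.03, "tz": -0.1, "rx": 0, "ry": 0, "rz": 2.8, "claw": 0.0}])

```text
clock: 2.15
eef_pos: [624.1, 102.0, 157.2]
tool_rot: [-3.139, -0.008, 2.999]
force: [-1.2, 0.2, -0.3]
width: 0.3
```

Call:
apply_moves(increments=[{"tx": 0, "ty": 0, "tz": -0.04, "rx": 0, "ry": 0, "rz": 0, "claw": 0.0}, {"tx": 0, "ty": 0, "tz": -0.079, "rx": 0, "ry": 0, "rz": 0, "claw": 0.0}, {"tx": 0, "ty": 0, "tz": -0.079, "rx": 0, "ry": 0, "rz": 0, "claw": 0.0}, {"tx": -0.004, "ty": -0.003, "tz": -0.079, "rx": 0, "ry": 0, "rz": 0, "claw": 0.0}, {"tx": -0.008, "ty": -0.006, "tz": -0.079, "rx": 0, "ry": 0, "rz": 0, "claw": 0.0}, {"tx": -0.011, "ty": -0.009, "tz": -0.079, "rx": 0, "ry": 0, "rz": 0, "claw": 0.0}, {"tx": -0.014, "ty": -0.012, "tz": -0.079, "rx": 0, "ry": 0, "rz": 0, "claw": 0.0}, {"tx": -0.018, "ty": -0.015, "tz": -0.079, "rx": 0, "ry": 0, "rz": 0, "claw": 0.0}, {"tx": -0.022, "ty": -0.018, "tz": -0.079, "rx": 0, "ry": 0, "rz": 0, "claw": 0.0}, {"tx": -0.026, "ty": -0.021, "tz": -0.079, "rx": 0, "ry": 0, "rz": 0, "claw": 0.0}])

```text
clock: 3.15
eef_pos: [601.1, 80.9, 82.7]
tool_rot: [3.141, 0.001, 2.998]
force: [2.6, 3.1, 1.3]
width: -0.1
```

Call:
apply_moves(increments=[{"tx": -0.003, "ty": -0.002, "tz": 0, "rx": 0, "ry": 0, "rz": 0, "claw": 0.0}, {"tx": -0.006, "ty": -0.004, "tz": 0, "rx": 0, "ry": 0, "rz": 0, "claw": 0.0}, {"tx": -0.009, "ty": -0.006, "tz": 0, "rx": 0, "ry": 0, "rz": 0, "claw": 0.0}, {"tx": -0.012, "ty": -0.008, "tz": 0, "rx": 0, "ry": 0, "rz": 0, "claw": 0.0}, {"tx": -0.015, "ty": -0.009, "tz": 0, "rx": 0, "ry": 0, "rz": 0, "claw": 0.0}, {"tx": -0.015, "ty": -0.009, "tz": 0, "rx": 0, "ry": 0, "rz": 0, "claw": 0.0}, {"tx": -0.015, "ty": -0.009, "tz": 0, "rx": 0, "ry": 0, "rz": 0, "claw": 0.0}])

```text
clock: 3.85
eef_pos: [584.8, 71.1, 82.1]
tool_rot: [-3.14, -0.002, 2.998]
force: [-0.4, 0.6, -0.1]
width: 0.2
```

```bash
python3 - <<'E'
from h import *
print(read_state()['eef_pos'],read_state()['force'])
c,im=snap('top','t2.png'); g=cv2.cvtColor(im,7); 
cv2.imwrite('pics/t2c.png',np.clip(cv2.resize(im[210:300,240:370,::-1],None,fx=6,fy=6,interpolation=3).astype(float)*1.6,0,255).astype(np.uint8))
E
```

```text
[584.84655974  71.09806545  82.07658822] [-0.38022154  0.56394041 -0.13206412]
```

View pics/t2c.png

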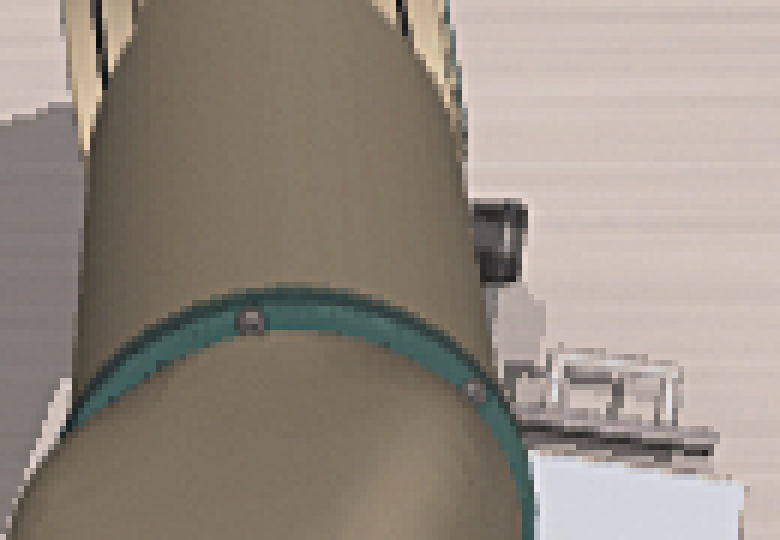

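The arm hides the latch in the top view. I'm retracting and will use the wrist camera.

Call:
apply_moves(increments=[{"tx": 0.01, "ty": 0, "tz": 0, "rx": 0, "ry": 0, "rz": 0, "claw": 0.0}, {"tx": 0.02, "ty": 0, "tz": 0, "rx": 0, "ry": 0, "rz": 0, "claw": 0.0}, {"tx": 0.03, "ty": 0, "tz": 0.04, "rx": 0, "ry": 0, "rz": 0, "claw": 0.0}, {"tx": 0.03, "ty": -0.01, "tz": 0.08, "rx": 0, "ry": 0, "rz": 0, "claw": 0.02}, {"tx": 0.02, "ty": -0.02, "tz": 0.12, "rx": 0, "ry": 0, "rz": 0, "claw": 0.04}, {"tx": 0.02, "ty": -0.02, "tz": 0.12, "rx": 0, "ry": 0, "rz": 0, "claw": 0.045}, {"tx": 0.02, "ty": -0.02, "tz": 0.12, "rx": 0, "ry": 0, "rz": 0, "claw": 0.045}, {"tx": 0.02, "ty": -0.02, "tz": 0.12, "rx": 0, "ry": 0, "rz": 0, "claw": 0.045}])

```text
clock: 4.7
eef_pos: [605.5, 52.1, 201.3]
tool_rot: [-3.142, -0.002, 2.998]
force: [0.3, -0.5, -0.8]
width: 44.9
```

```bash
python3 - <<'E'
from h import *
import json
s=read_state();print(s['clock'],s['eef_pos'],s['width'])
c,im=snap('wrist','w3.png'); json.dump({k:np.array(v).tolist() for k,v in c.items()},open('w3.json','w'))
for n,P in [('hinge',(575.5,116.7,96)),('leye',(565,37.4,92)),('deye',(564.5,37.2,64)),('corner',(539,152,80))]: print(n,proj(c,P).round(1))
u,v=proj(c,(570,75,90)).astype(int); x0,y0=u-105,v-80; print(x0,y0)
cv2.imwrite('pics/w3c.png',cv2.resize(im[max(y0,0):y0+150,max(x0,0):x0+200,::-1],None,fx=4,fy=4,interpolation=3))
E
```

```text
4.7 [605.51136797  52.0833668  201.32853802] 44.90514133693127
hinge [407.2 186. ]
leye [295.1 186.2]
deye [297.4 179.1]
corner [448.3 124.7]
242 105
```

View pics/w3c.png

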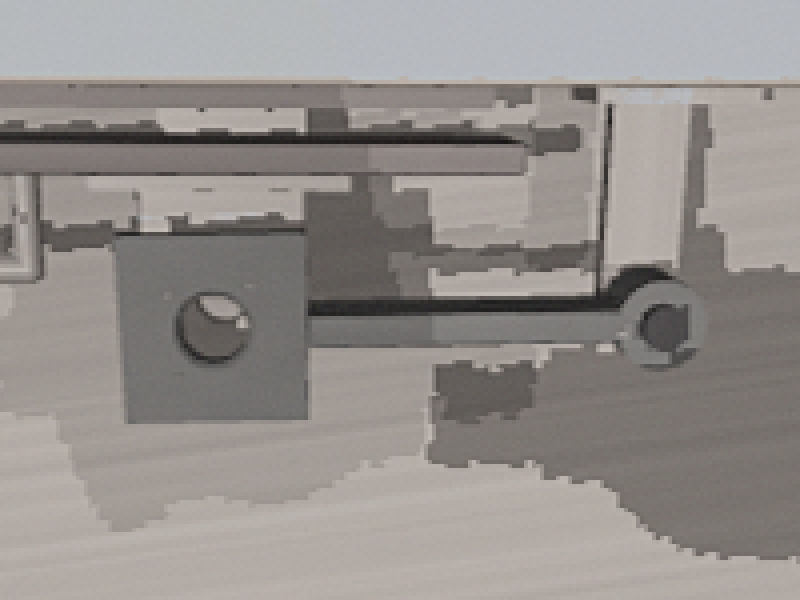

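The latch eye is at crop (213,327), which is px (295.1,186.6), and the hinge is at px (407,185.7). That puts the latch eye at about (565,37.4), within 1 mm of the drawer eye seen earlier. I'll check the unit yaw with the front edge here.

```bash
python3 - <<'E'
from h import *
import json
c=json.load(open('w3.json')); im=cv2.imread('pics/w3.png'); g=cv2.cvtColor(im,6).astype(np.float32)
e=edge(g,(150,126),(440,125.5),w=4); f=lambda x:e[0]+e[1]*(x-e[0][0])/e[1][0]
a,b=onz(c,*f(150),80),onz(c,*f(440),80); yaw=np.arctan2(-(b-a)[0],(b-a)[1]); print(f(150),f(440),a,b,np.degrees(yaw))
L=onz(c,295.1,186.6,92);H=onz(c,407.1,185.6,96);print(L,H)
for y in (yaw,np.radians(-8)):
  r=np.array([[np.cos(y),-np.sin(y)],[np.sin(y),np.cos(y)]])
  print('frame eye',H[:2]+r@[-10,-80],'unitframe L-H',r.T@(L-H)[:2],'edge x rel hinge',(r.T@(a-H)[:2])[0], 'deye', r.T@(np.array([564.2,37.1])-H[:2]))
E
```

```text
[150.      124.07459] [440.      125.75706] [508.21344805 -59.19583857  80.        ] [538.88880529 146.12245279  80.        ] -8.497361262236296
[565.29805546  37.31704712  92.        ] [575.2087061  116.62135811  96.        ]
frame eye [553.49737043  38.97718316] unitframe L-H [  1.91645312 -79.89819739] edge x rel hinge -40.28040094563226 deye [  0.8625231  -80.27511482]
frame eye [554.17217734  38.79164362] unitframe L-H [  1.22282601 -79.91182288] edge x rel hinge -41.87424033609931 deye [  0.16566387 -80.27957749]
```

Now to the pin: tab centre about (525.5,318.9), long side at about 22°, so tool yaw 202°.

Call:
apply_moves(increments=[{"tx": -0.01, "ty": 0.033, "tz": 0.01, "rx": 0, "ry": 0, "rz": 0.8, "claw": 0.045}, {"tx": -0.02, "ty": 0.067, "tz": 0.01, "rx": 0, "ry": 0, "rz": 1.5, "claw": 0.045}, {"tx": -0.03, "ty": 0.1, "tz": 0.01, "rx": 0, "ry": 0, "rz": 2.3, "claw": 0.045}, {"tx": -0.04, "ty": 0.133, "tz": 0.01, "rx": 0, "ry": 0, "rz": 3.0, "claw": 0.045}, {"tx": -0.05, "ty": 0.167, "tz": 0.01, "rx": 0, "ry": 0, "rz": 3.8, "claw": 0.045}, {"tx": -0.06, "ty": 0.2, "tz": 0.01, "rx": 0, "ry": 0, "rz": 4.5, "claw": 0.045}, {"tx": -0.07, "ty": 0.234, "tz": 0.01, "rx": 0, "ry": 0, "rz": 5.3, "claw": 0.045}, {"tx": -0.08, "ty": 0.267, "tz": 0.01, "rx": 0, "ry": 0, "rz": 6.04, "claw": 0.045}, {"tx": -0.08, "ty": 0.267, "tz": 0.01, "rx": 0, "ry": 0, "rz": 6.04, "claw": 0.045}, {"tx": -0.08, "ty": 0.267, "tz": 0.01, "rx": 0, "ry": 0, "rz": 6.04, "claw": 0.045}, {"tx": -0.08, "ty": 0.267, "tz": 0.01, "rx": 0, "ry": 0, "rz": 6.04, "claw": 0.045}])

```text
clock: 5.85
eef_pos: [526.0, 317.3, 211.3]
tool_rot: [-3.14, -0.002, -2.76]
force: [-0.3, 0.1, 0.2]
width: 45.1
```

```bash
python3 - <<'E'
from h import *
import json
s=read_state();print(s['clock'],s['eef_pos'],s['tool_rot'],s['width'])
c,im=snap('wrist','w4.png'); json.dump({k:np.array(v).tolist() for k,v in c.items()},open('w4.json','w'))
u,v=proj(c,(525.5,318.9,138)); print(u,v); x0,y0=int(u)-75,int(v)-70; print(x0,y0)
cv2.imwrite('pics/w4c.png',cv2.resize(im[max(y0,0):y0+115,max(x0,0):x0+150,::-1],None,fx=5,fy=5,interpolation=3))
E
```

```text
5.85 [526.02293844 317.25196738 211.29002246] [-3.14008656e+00 -1.86161982e-03 -2.75966431e+00] 45.05202330064892
325.44313192368656 253.65839467512436
250 183
```

View pics/w4c.png

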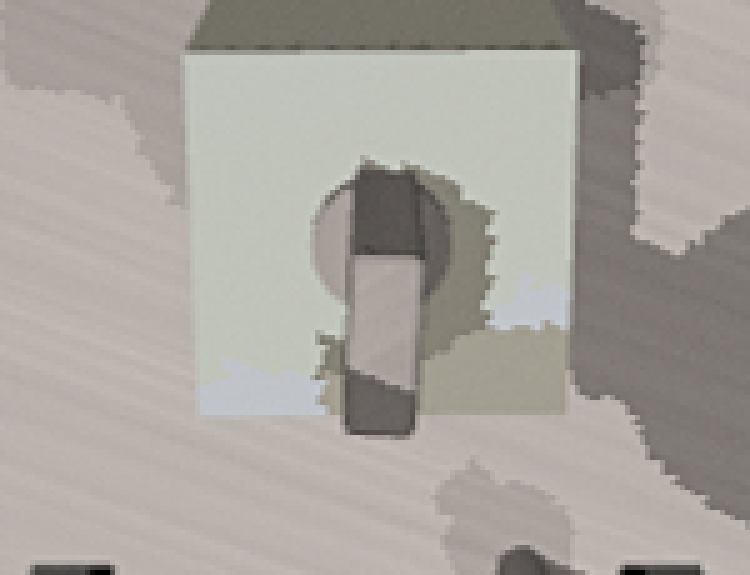

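The tab is square to the tool, with its top centre at crop (383,345), px (326.6,252). The tool must shift about 2 mm along +y.

Call:
apply_moves(increments=[{"tx": -0.0012, "ty": 0.001, "tz": -0.03, "rx": 0, "ry": 0, "rz": 0, "claw": 0.045}, {"tx": -0.0012, "ty": 0.001, "tz": -0.055, "rx": 0, "ry": 0, "rz": 0, "claw": 0.045}, {"tx": -0.0012, "ty": 0.001, "tz": -0.055, "rx": 0, "ry": 0, "rz": 0, "claw": 0.045}, {"tx": -0.0012, "ty": 0.001, "tz": -0.055, "rx": 0, "ry": 0, "rz": 0, "claw": 0.045}])

```text
clock: 6.3
eef_pos: [525.1, 318.8, 157.4]
tool_rot: [-3.141, -0.001, -2.76]
force: [-0.4, 0.1, -0.5]
width: 45.0
```

```bash
python3 - <<'E'
from h import *
for i in range(4): print(read_state()['eef_pos'])
c,im=snap('wrist','w5.png'); s=read_state(); print(s['eef_pos'],s['force']); im=im[:,:,::-1]
g=cv2.cvtColor(im,6).astype(np.float32)
# tab side edges near its top, predicted
for d in (-5,5):
    pts=[]
    for a in (-11,11):
        t=np.radians(202); P=np.array([524.6,319.3,138])+[np.cos(t)*a-np.sin(t)*-d*-1*0, np.sin(t)*a,0]+d*np.array([np.cos(np.radians(112)),np.sin(np.radians(112)),0])
        pts.append(proj(c,P))
    e=edge(g,*pts,w=6); w=[onz(c,*(e[0]+k*e[1]),138) for k in (-15,0,15)]
    n=np.array([np.cos(np.radians(112)),np.sin(np.radians(112))]); print(np.round(pts,1),[round(float((q[:2]-s['eef_pos'][:2])@n),2) for q in w])
E
```

```text
[525.09012275 318.75079501 157.38933615]
[525.09012275 318.75079501 157.38933615]
[525.09012275 318.75079501 157.38933615]
[525.09012275 318.75079501 157.38933615]
[525.61846378 319.41035792 158.28173776] [-0.09601709  0.59449599  0.96203139]
[[314.4 309.9]
 [313.9 271.6]] [-5.41, -4.7, -4.01]
[[333.4 309.9]
 [333.7 271.6]] [4.89, 4.83, 4.77]
```

Centred to about 0.3 mm. Descending and gripping.

Call:
apply_moves(increments=[{"tx": 0, "ty": 0, "tz": -0.02, "rx": 0, "ry": 0, "rz": 0, "claw": 0.045}, {"tx": 0, "ty": 0, "tz": -0.04, "rx": 0, "ry": 0, "rz": 0, "claw": 0.045}, {"tx": 0, "ty": 0, "tz": -0.05, "rx": 0, "ry": 0, "rz": 0, "claw": 0.045}, {"tx": 0, "ty": 0, "tz": -0.055, "rx": 0, "ry": 0, "rz": 0, "claw": 0.045}, {"tx": 0, "ty": 0, "tz": -0.055, "rx": 0, "ry": 0, "rz": 0, "claw": 0.045}, {"tx": 0, "ty": 0, "tz": -0.055, "rx": 0, "ry": 0, "rz": 0, "claw": 0.03}, {"tx": 0, "ty": 0, "tz": -0.055, "rx": 0, "ry": 0, "rz": 0, "claw": 0.018}, {"tx": 0, "ty": 0, "tz": -0.055, "rx": 0, "ry": 0, "rz": 0, "claw": 0.013}, {"tx": 0, "ty": 0, "tz": -0.055, "rx": 0, "ry": 0, "rz": 0, "claw": 0.0}, {"tx": 0, "ty": 0, "tz": -0.055, "rx": 0, "ry": 0, "rz": 0, "claw": 0.0}, {"tx": 0, "ty": 0, "tz": -0.055, "rx": 0, "ry": 0, "rz": 0, "claw": 0.0}, {"tx": 0, "ty": 0, "tz": -0.055, "rx": 0, "ry": 0, "rz": 0, "claw": 0.0}])

```text
clock: 7.55
eef_pos: [525.0, 320.0, 103.0]
tool_rot: [3.141, 0.001, -2.758]
force: [-0.4, 0.8, 4.5]
width: 9.6
```

Call:
apply_moves(increments=[{"tx": 0, "ty": 0, "tz": 0.003, "rx": 0, "ry": 0, "rz": 0, "claw": 0.0}, {"tx": 0, "ty": 0, "tz": 0.008, "rx": 0, "ry": 0, "rz": 0, "claw": 0.0}, {"tx": 0, "ty": 0, "tz": 0.02, "rx": 0, "ry": 0, "rz": 0, "claw": 0.0}, {"tx": 0, "ty": 0, "tz": 0.02, "rx": 0, "ry": 0, "rz": 0, "claw": 0.0}])

```text
clock: 7.95
eef_pos: [525.6, 320.4, 124.1]
tool_rot: [3.141, 0.003, -2.758]
force: [-0.5, -0.4, -1.1]
width: 9.5
```

Gripped (9.5 mm). The collar underside is at TCP z − 12.3 and the tip at TCP z − 92.3. Lifting out and carrying it over to above the latch eye.

Call:
apply_moves(increments=[{"tx": 0, "ty": 0, "tz": 0.02, "rx": 0, "ry": 0, "rz": 0, "claw": 0.0}, {"tx": 0, "ty": 0, "tz": 0.045, "rx": 0, "ry": 0, "rz": 0, "claw": 0.0}, {"tx": 0, "ty": 0, "tz": 0.07, "rx": 0, "ry": 0, "rz": 0, "claw": 0.0}, {"tx": 0, "ty": 0, "tz": 0.095, "rx": 0, "ry": 0, "rz": 0, "claw": 0.0}, {"tx": 0.005, "ty": -0.035, "tz": 0.095, "rx": 0, "ry": 0, "rz": 0, "claw": 0.0}, {"tx": 0.01, "ty": -0.075, "tz": 0.095, "rx": 0, "ry": 0, "rz": 0, "claw": 0.0}, {"tx": 0.016, "ty": -0.115, "tz": 0.095, "rx": 0, "ry": 0, "rz": 0, "claw": 0.0}, {"tx": 0.022, "ty": -0.155, "tz": 0.095, "rx": 0, "ry": 0, "rz": 0, "claw": 0.0}, {"tx": 0.028, "ty": -0.195, "tz": 0.095, "rx": 0, "ry": 0, "rz": 0, "claw": 0.0}, {"tx": 0.034, "ty": -0.235, "tz": 0.095, "rx": 0, "ry": 0, "rz": 0, "claw": 0.0}, {"tx": 0.038, "ty": -0.265, "tz": 0.095, "rx": 0, "ry": 0, "rz": 0, "claw": 0.0}, {"tx": 0.04, "ty": -0.282, "tz": 0.095, "rx": 0, "ry": 0, "rz": 0, "claw": 0.0}])

```text
clock: 9.15
eef_pos: [564.8, 33.7, 217.5]
tool_rot: [-3.14, -0.0, -2.762]
force: [-0.1, 0.2, -0.7]
width: 8.9
```

Call:
apply_moves(increments=[{"tx": 0, "ty": 0, "tz": 0, "rx": 0, "ry": 0, "rz": 0, "claw": 0.0}, {"tx": 0, "ty": 0, "tz": 0, "rx": 0, "ry": 0, "rz": 0, "claw": 0.0}, {"tx": 0, "ty": 0, "tz": 0, "rx": 0, "ry": 0, "rz": 0, "claw": 0.0}])

```text
clock: 9.45
eef_pos: [564.4, 39.8, 217.4]
tool_rot: [3.14, 0.0, -2.756]
force: [0.5, -0.0, -0.7]
width: 9.1
```

```bash
python3 - <<'E'
from h import *
import json
s=read_state();print(s['clock'],s['eef_pos'],s['tool_rot'],s['width'],s['force'])
c,im=snap('wrist','w6.png'); json.dump({k:np.array(v).tolist() for k,v in c.items()},open('w6.json','w'))
print(read_state()['eef_pos'])
u,v=proj(c,(565,37.3,120)); x0,y0=int(u)-90,int(v)-80;x0,y0=max(x0,0),max(y0,0); print(x0,y0)
print(proj(c,s['eef_pos']+[0,0,36]),proj(c,s['eef_pos']-[0,0,92]),proj(c,(565.2,37.4,92)))
cv2.imwrite('pics/w6c.png',cv2.resize(im[y0:y0+150,x0:x0+200,::-1],None,fx=4,fy=4,interpolation=3))
E
```

```text
9.45 [564.38972211  39.82777366 217.39363757] [ 3.14039495e+00  4.56499513e-04 -2.75561675e+00] 9.125534075211197 [ 0.49341309 -0.04276443 -0.6507907 ]
[564.3658355   39.77371965 217.36005355]
229 160
[322.34151485 362.38583814] [322.55721086 243.60264322] [319.39151663 229.20594309]
```

View pics/w6c.png

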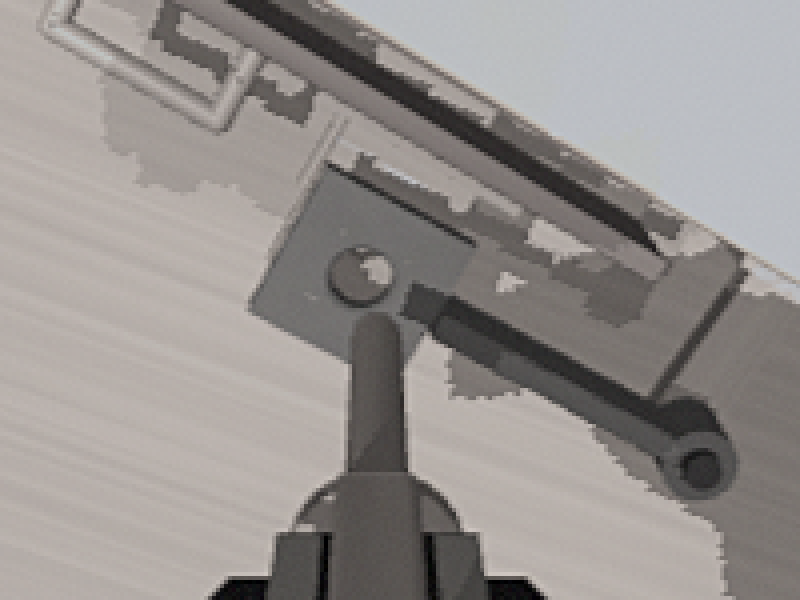

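The pin tip is at px (323.1,243.5), matching the prediction from the TCP to 0.3 mm. The latch hole is at px (319.3,229.0), which gives (565.2,37.4). Moving over the hole and down to just above the latch.

Call:
apply_moves(increments=[{"tx": 0.0004, "ty": -0.0005, "tz": -0.01, "rx": 0, "ry": 0, "rz": 0, "claw": 0.0}, {"tx": 0.0004, "ty": -0.0005, "tz": -0.02, "rx": 0, "ry": 0, "rz": 0, "claw": 0.0}, {"tx": 0.0004, "ty": -0.0005, "tz": -0.027, "rx": 0, "ry": 0, "rz": 0, "claw": 0.0}, {"tx": 0.0004, "ty": -0.0005, "tz": -0.027, "rx": 0, "ry": 0, "rz": 0, "claw": 0.0}, {"tx": 0.0004, "ty": -0.0005, "tz": -0.027, "rx": 0, "ry": 0, "rz": 0, "claw": 0.0}])

```text
clock: 10.0
eef_pos: [564.8, 37.3, 189.9]
tool_rot: [3.141, -0.001, -2.758]
force: [-0.8, 0.6, -0.4]
width: 9.5
```

Call:
apply_moves(increments=[{"tx": 0, "ty": 0, "tz": -0.001, "rx": 0, "ry": 0, "rz": 0, "claw": 0.0}, {"tx": 0, "ty": 0, "tz": -0.002, "rx": 0, "ry": 0, "rz": 0, "claw": 0.0}, {"tx": 0, "ty": 0, "tz": -0.002, "rx": 0, "ry": 0, "rz": 0, "claw": 0.0}, {"tx": 0, "ty": 0, "tz": -0.002, "rx": 0, "ry": 0, "rz": 0, "claw": 0.0}])

```text
clock: 10.4
eef_pos: [565.1, 37.2, 188.5]
tool_rot: [-3.142, 0.0, -2.758]
force: [-0.8, -0.3, -1.6]
width: 8.8
```

Call:
apply_moves(increments=[{"tx": 0, "ty": 0, "tz": -0.001, "rx": 0, "ry": 0, "rz": 0, "claw": 0.0}, {"tx": 0, "ty": 0, "tz": -0.002, "rx": 0, "ry": 0, "rz": 0, "claw": 0.0}, {"tx": 0, "ty": 0, "tz": -0.003, "rx": 0, "ry": 0, "rz": 0, "claw": 0.0}, {"tx": 0, "ty": 0, "tz": -0.004, "rx": 0, "ry": 0, "rz": 0, "claw": 0.0}, {"tx": 0, "ty": 0, "tz": -0.0045, "rx": 0, "ry": 0, "rz": 0, "claw": 0.0}, {"tx": 0, "ty": 0, "tz": -0.0045, "rx": 0, "ry": 0, "rz": 0, "claw": 0.0}])

```text
clock: 11.0
eef_pos: [564.9, 37.2, 183.7]
tool_rot: [3.142, -0.0, -2.758]
force: [0.3, 0.0, -1.4]
width: 9.4
```

Call:
apply_moves(increments=[{"tx": 0, "ty": 0, "tz": -0.0005, "rx": 0, "ry": 0, "rz": 0, "claw": 0.0}, {"tx": 0, "ty": 0, "tz": -0.001, "rx": 0, "ry": 0, "rz": 0, "claw": 0.0}, {"tx": 0, "ty": 0, "tz": -0.001, "rx": 0, "ry": 0, "rz": 0, "claw": 0.0}])

```text
clock: 11.3
eef_pos: [564.9, 37.2, 182.8]
tool_rot: [3.142, -0.0, -2.758]
force: [-0.6, 0.6, -1.7]
width: 9.8
```

Call:
apply_moves(increments=[{"tx": 0, "ty": 0, "tz": -0.0005, "rx": 0, "ry": 0, "rz": 0, "claw": 0.0}, {"tx": 0, "ty": 0, "tz": -0.001, "rx": 0, "ry": 0, "rz": 0, "claw": 0.0}, {"tx": 0, "ty": 0, "tz": -0.001, "rx": 0, "ry": 0, "rz": 0, "claw": 0.0}])

```text
clock: 11.6
eef_pos: [564.9, 37.3, 181.7]
tool_rot: [3.142, -0.0, -2.758]
force: [0.4, -0.0, -0.9]
width: 9.1
```

Call:
apply_moves(increments=[{"tx": 0, "ty": 0, "tz": -0.001, "rx": 0, "ry": 0, "rz": 0, "claw": 0.0}, {"tx": 0, "ty": 0, "tz": -0.0015, "rx": 0, "ry": 0, "rz": 0, "claw": 0.0}, {"tx": 0, "ty": 0, "tz": -0.0015, "rx": 0, "ry": 0, "rz": 0, "claw": 0.0}])

```text
clock: 11.9
eef_pos: [564.9, 37.2, 180.2]
tool_rot: [3.142, -0.0, -2.758]
force: [-0.2, -0.1, -1.3]
width: 8.9
```

The pin is in the latch eye. Going down to just above the drawer eye.

Call:
apply_moves(increments=[{"tx": -0.0001, "ty": 0, "tz": -0.0015, "rx": 0, "ry": 0, "rz": 0, "claw": 0.0}, {"tx": -0.0002, "ty": 0, "tz": -0.003, "rx": 0, "ry": 0, "rz": 0, "claw": 0.0}, {"tx": -0.0003, "ty": 0, "tz": -0.005, "rx": 0, "ry": 0, "rz": 0, "claw": 0.0}, {"tx": -0.0004, "ty": 0, "tz": -0.007, "rx": 0, "ry": 0, "rz": 0, "claw": 0.0}, {"tx": -0.0004, "ty": 0, "tz": -0.009, "rx": 0, "ry": 0, "rz": 0, "claw": 0.0}, {"tx": -0.0004, "ty": 0, "tz": -0.011, "rx": 0, "ry": 0, "rz": 0, "claw": 0.0}, {"tx": -0.0004, "ty": 0, "tz": -0.013, "rx": 0, "ry": 0, "rz": 0, "claw": 0.0}, {"tx": -0.0004, "ty": 0, "tz": -0.015, "rx": 0, "ry": 0, "rz": 0, "claw": 0.0}, {"tx": -0.0004, "ty": 0, "tz": -0.017, "rx": 0, "ry": 0, "rz": 0, "claw": 0.0}, {"tx": -0.0004, "ty": 0, "tz": -0.019, "rx": 0, "ry": 0, "rz": 0, "claw": 0.0}, {"tx": -0.0004, "ty": 0, "tz": -0.02, "rx": 0, "ry": 0, "rz": 0, "claw": 0.0}, {"tx": -0.0004, "ty": 0, "tz": -0.0205, "rx": 0, "ry": 0, "rz": 0, "claw": 0.0}])

```text
clock: 13.1
eef_pos: [564.5, 37.3, 159.7]
tool_rot: [3.141, -0.0, -2.758]
force: [0.0, -0.2, -0.4]
width: 9.3
```

Call:
apply_moves(increments=[{"tx": 0, "ty": 0, "tz": -0.0008, "rx": 0, "ry": 0, "rz": 0, "claw": 0.0}, {"tx": 0, "ty": 0, "tz": -0.0016, "rx": 0, "ry": 0, "rz": 0, "claw": 0.0}, {"tx": 0, "ty": 0, "tz": -0.0024, "rx": 0, "ry": 0, "rz": 0, "claw": 0.0}, {"tx": 0, "ty": 0, "tz": -0.0024, "rx": 0, "ry": 0, "rz": 0, "claw": 0.0}])

```text
clock: 13.5
eef_pos: [564.5, 37.3, 157.3]
tool_rot: [3.142, -0.0, -2.758]
force: [-0.1, -0.3, -1.2]
width: 9.5
```

Call:
apply_moves(increments=[{"tx": 0, "ty": 0, "tz": -0.0005, "rx": 0, "ry": 0, "rz": 0, "claw": 0.0}, {"tx": 0, "ty": 0, "tz": -0.0005, "rx": 0, "ry": 0, "rz": 0, "claw": 0.0}])

```text
clock: 13.7
eef_pos: [564.6, 37.3, 156.9]
tool_rot: [3.142, -0.0, -2.758]
force: [-0.9, -1.1, -1.6]
width: 9.2
```

Call:
apply_moves(increments=[{"tx": 0, "ty": 0, "tz": -0.0005, "rx": 0, "ry": 0, "rz": 0, "claw": 0.0}, {"tx": 0, "ty": 0, "tz": -0.001, "rx": 0, "ry": 0, "rz": 0, "claw": 0.0}, {"tx": 0, "ty": 0, "tz": -0.001, "rx": 0, "ry": 0, "rz": 0, "claw": 0.0}])

```text
clock: 14.0
eef_pos: [564.5, 37.2, 155.8]
tool_rot: [3.142, -0.0, -2.758]
force: [-0.1, -0.0, -1.1]
width: 8.9
```

Call:
apply_moves(increments=[{"tx": 0, "ty": 0, "tz": -0.0005, "rx": 0, "ry": 0, "rz": 0, "claw": 0.0}, {"tx": 0, "ty": 0, "tz": -0.001, "rx": 0, "ry": 0, "rz": 0, "claw": 0.0}, {"tx": 0, "ty": 0, "tz": -0.001, "rx": 0, "ry": 0, "rz": 0, "claw": 0.0}])

```text
clock: 14.3
eef_pos: [564.5, 37.2, 154.8]
tool_rot: [3.141, -0.0, -2.758]
force: [-0.5, 0.0, -1.1]
width: 9.2
```

Call:
apply_moves(increments=[{"tx": 0, "ty": 0, "tz": -0.0007, "rx": 0, "ry": 0, "rz": 0, "claw": 0.0}, {"tx": 0, "ty": 0, "tz": -0.0014, "rx": 0, "ry": 0, "rz": 0, "claw": 0.0}, {"tx": 0, "ty": 0, "tz": -0.002, "rx": 0, "ry": 0, "rz": 0, "claw": 0.0}, {"tx": 0, "ty": 0, "tz": -0.002, "rx": 0, "ry": 0, "rz": 0, "claw": 0.0}])

```text
clock: 14.7
eef_pos: [564.5, 37.2, 152.8]
tool_rot: [3.142, -0.0, -2.758]
force: [0.1, 0.2, -0.9]
width: 9.7
```

Call:
apply_moves(increments=[{"tx": 0, "ty": 0, "tz": -0.001, "rx": 0, "ry": 0, "rz": 0, "claw": 0.0}, {"tx": 0, "ty": 0, "tz": -0.002, "rx": 0, "ry": 0, "rz": 0, "claw": 0.0}, {"tx": 0, "ty": 0, "tz": -0.003, "rx": 0, "ry": 0, "rz": 0, "claw": 0.0}, {"tx": 0, "ty": 0, "tz": -0.004, "rx": 0, "ry": 0, "rz": 0, "claw": 0.0}, {"tx": 0, "ty": 0, "tz": -0.005, "rx": 0, "ry": 0, "rz": 0, "claw": 0.0}, {"tx": 0, "ty": 0, "tz": -0.006, "rx": 0, "ry": 0, "rz": 0, "claw": 0.0}, {"tx": 0, "ty": 0, "tz": -0.007, "rx": 0, "ry": 0, "rz": 0, "claw": 0.0}, {"tx": 0, "ty": 0, "tz": -0.008, "rx": 0, "ry": 0, "rz": 0, "claw": 0.0}, {"tx": 0, "ty": 0, "tz": -0.009, "rx": 0, "ry": 0, "rz": 0, "claw": 0.0}, {"tx": 0, "ty": 0, "tz": -0.01, "rx": 0, "ry": 0, "rz": 0, "claw": 0.0}, {"tx": 0, "ty": 0, "tz": -0.01, "rx": 0, "ry": 0, "rz": 0, "claw": 0.0}])

```text
clock: 15.8
eef_pos: [564.5, 37.3, 142.8]
tool_rot: [3.141, -0.0, -2.758]
force: [-0.2, 0.5, -0.9]
width: 9.3
```

The tip is through the drawer eye. Drawing latch and drawer into line, about 10.3 mm along the unit's -x.

Call:
apply_moves(increments=[{"tx": -0.001, "ty": 0.0001, "tz": 0, "rx": 0, "ry": 0, "rz": 0, "claw": 0.0}, {"tx": -0.002, "ty": 0.0003, "tz": 0, "rx": 0, "ry": 0, "rz": 0, "claw": 0.0}, {"tx": -0.003, "ty": 0.0004, "tz": 0, "rx": 0, "ry": 0, "rz": 0, "claw": 0.0}, {"tx": -0.004, "ty": 0.0006, "tz": 0, "rx": 0, "ry": 0, "rz": 0, "claw": 0.0}, {"tx": -0.005, "ty": 0.0007, "tz": 0, "rx": 0, "ry": 0, "rz": 0, "claw": 0.0}, {"tx": -0.006, "ty": 0.0009, "tz": 0, "rx": 0, "ry": 0, "rz": 0, "claw": 0.0}])

```text
clock: 16.4
eef_pos: [559.2, 38.2, 143.2]
tool_rot: [-3.141, 0.001, -2.758]
force: [3.6, -1.1, -1.2]
width: 9.4
```

Call:
apply_moves(increments=[{"tx": -0.001, "ty": 0.0001, "tz": 0, "rx": 0, "ry": 0, "rz": 0, "claw": 0.0}, {"tx": -0.002, "ty": 0.0003, "tz": 0, "rx": 0, "ry": 0, "rz": 0, "claw": 0.0}, {"tx": -0.003, "ty": 0.0004, "tz": 0, "rx": 0, "ry": 0, "rz": 0, "claw": 0.0}, {"tx": -0.0042, "ty": 0.0006, "tz": 0, "rx": 0, "ry": 0, "rz": 0, "claw": 0.0}, {"tx": -0.0042, "ty": 0.0006, "tz": 0, "rx": 0, "ry": 0, "rz": 0, "claw": 0.0}, {"tx": -0.0042, "ty": 0.0006, "tz": 0, "rx": 0, "ry": 0, "rz": 0, "claw": 0.0}])

```text
clock: 17.0
eef_pos: [554.3, 38.9, 143.0]
tool_rot: [3.141, -0.0, -2.758]
force: [2.5, 0.6, 0.3]
width: 9.4
```

```bash
python3 - <<'E'
from h import *
import json
s=read_state();print(s['clock'],s['eef_pos'],s['tool_rot'],s['force'],s['torque'])
c,im=snap('wrist','w7.png'); json.dump({k:np.array(v).tolist() for k,v in c.items()},open('w7.json','w'))
s=read_state();print(s['eef_pos'],s['force'],s['torque'])
P=s['eef_pos']; print(proj(c,P-[0,0,50]))
u,v=proj(c,P-[0,0,50]); x0,y0=max(int(u)-100,0),max(int(v)-85,0); print(x0,y0)
cv2.imwrite('pics/w7c.png',cv2.resize(im[y0:y0+150,x0:x0+200,::-1],None,fx=4,fy=4,interpolation=3))
E
```

```text
17.0 [554.29050859  38.88351467 143.04440427] [ 3.14143764e+00 -2.55957847e-05 -2.75793970e+00] [2.48126625 0.6083011  0.32739891] [ 0.0420376  -0.80451768  0.01176736]
[554.33741871  38.89909782 143.02553998] [2.34296885 0.01108157 0.56913449] [-0.03299551 -0.78491988 -0.02587072]
[322.50618802 267.57097876]
222 182
```

Drag of about 3 N felt, so both are carried. Down to just above the frame eye.

Call:
apply_moves(increments=[{"tx": 0, "ty": 0, "tz": -0.0015, "rx": 0, "ry": 0, "rz": 0, "claw": 0.0}, {"tx": 0, "ty": 0, "tz": -0.003, "rx": 0, "ry": 0, "rz": 0, "claw": 0.0}, {"tx": 0, "ty": 0, "tz": -0.0045, "rx": 0, "ry": 0, "rz": 0, "claw": 0.0}, {"tx": 0, "ty": 0, "tz": -0.006, "rx": 0, "ry": 0, "rz": 0, "claw": 0.0}, {"tx": 0, "ty": 0, "tz": -0.0075, "rx": 0, "ry": 0, "rz": 0, "claw": 0.0}, {"tx": 0, "ty": 0, "tz": -0.009, "rx": 0, "ry": 0, "rz": 0, "claw": 0.0}, {"tx": 0, "ty": 0, "tz": -0.0105, "rx": 0, "ry": 0, "rz": 0, "claw": 0.0}, {"tx": 0, "ty": 0, "tz": -0.012, "rx": 0, "ry": 0, "rz": 0, "claw": 0.0}, {"tx": 0, "ty": 0, "tz": -0.0135, "rx": 0, "ry": 0, "rz": 0, "claw": 0.0}, {"tx": 0, "ty": 0, "tz": -0.015, "rx": 0, "ry": 0, "rz": 0, "claw": 0.0}, {"tx": 0, "ty": 0, "tz": -0.0165, "rx": 0, "ry": 0, "rz": 0, "claw": 0.0}, {"tx": 0, "ty": 0, "tz": -0.0175, "rx": 0, "ry": 0, "rz": 0, "claw": 0.0}])

```text
clock: 18.25
eef_pos: [554.4, 38.8, 125.3]
tool_rot: [3.142, 0.0, -2.758]
force: [3.1, 0.8, 0.4]
width: 9.5
```

Call:
apply_moves(increments=[{"tx": 0, "ty": 0, "tz": -0.0005, "rx": 0, "ry": 0, "rz": 0, "claw": 0.0}, {"tx": 0, "ty": 0, "tz": -0.001, "rx": 0, "ry": 0, "rz": 0, "claw": 0.0}, {"tx": 0, "ty": 0, "tz": -0.0015, "rx": 0, "ry": 0, "rz": 0, "claw": 0.0}, {"tx": 0, "ty": 0, "tz": -0.002, "rx": 0, "ry": 0, "rz": 0, "claw": 0.0}, {"tx": 0, "ty": 0, "tz": -0.0025, "rx": 0, "ry": 0, "rz": 0, "claw": 0.0}, {"tx": 0, "ty": 0, "tz": -0.0025, "rx": 0, "ry": 0, "rz": 0, "claw": 0.0}])

```text
clock: 18.85
eef_pos: [554.4, 38.7, 122.8]
tool_rot: [-3.142, 0.0, -2.758]
force: [2.2, -0.1, 0.5]
width: 9.3
```

Call:
apply_moves(increments=[{"tx": 0, "ty": 0, "tz": -0.0005, "rx": 0, "ry": 0, "rz": 0, "claw": 0.0}, {"tx": 0, "ty": 0, "tz": -0.0008, "rx": 0, "ry": 0, "rz": 0, "claw": 0.0}, {"tx": 0, "ty": 0, "tz": -0.0008, "rx": 0, "ry": 0, "rz": 0, "claw": 0.0}])

```text
clock: 19.15
eef_pos: [554.4, 38.8, 122.1]
tool_rot: [3.142, 0.0, -2.758]
force: [2.2, 1.4, 0.0]
width: 9.0
```

Call:
apply_moves(increments=[{"tx": 0, "ty": 0, "tz": -0.0004, "rx": 0, "ry": 0, "rz": 0, "claw": 0.0}, {"tx": 0, "ty": 0, "tz": -0.0007, "rx": 0, "ry": 0, "rz": 0, "claw": 0.0}, {"tx": 0, "ty": 0, "tz": -0.0007, "rx": 0, "ry": 0, "rz": 0, "claw": 0.0}])

```text
clock: 19.45
eef_pos: [554.4, 38.8, 121.4]
tool_rot: [3.142, -0.0, -2.758]
force: [2.6, 0.2, 0.8]
width: 9.0
```

Call:
apply_moves(increments=[{"tx": 0, "ty": 0, "tz": -0.0003, "rx": 0, "ry": 0, "rz": 0, "claw": 0.0}, {"tx": 0, "ty": 0, "tz": -0.0006, "rx": 0, "ry": 0, "rz": 0, "claw": 0.0}, {"tx": 0, "ty": 0, "tz": -0.0006, "rx": 0, "ry": 0, "rz": 0, "claw": 0.0}])

```text
clock: 19.75
eef_pos: [554.4, 38.8, 120.8]
tool_rot: [3.142, -0.0, -2.758]
force: [3.5, 0.5, 0.7]
width: 9.3
```

Call:
apply_moves(increments=[{"tx": 0, "ty": 0, "tz": -0.0005, "rx": 0, "ry": 0, "rz": 0, "claw": 0.0}, {"tx": 0, "ty": 0, "tz": -0.001, "rx": 0, "ry": 0, "rz": 0, "claw": 0.0}, {"tx": 0, "ty": 0, "tz": -0.001, "rx": 0, "ry": 0, "rz": 0, "claw": 0.0}])

```text
clock: 20.05
eef_pos: [554.4, 38.8, 119.7]
tool_rot: [3.142, -0.0, -2.758]
force: [3.3, -0.4, 0.4]
width: 9.6
```

Call:
apply_moves(increments=[{"tx": 0, "ty": 0, "tz": -0.0005, "rx": 0, "ry": 0, "rz": 0, "claw": 0.0}, {"tx": 0, "ty": 0, "tz": -0.001, "rx": 0, "ry": 0, "rz": 0, "claw": 0.0}, {"tx": 0, "ty": 0, "tz": -0.001, "rx": 0, "ry": 0, "rz": 0, "claw": 0.0}])

```text
clock: 20.35
eef_pos: [554.3, 38.8, 118.7]
tool_rot: [3.142, -0.0, -2.758]
force: [3.6, 0.6, 0.1]
width: 9.2
```

The tip is in the frame eye (26.4 mm, no push-back). Continuing towards seating at TCP z about 104.

Call:
apply_moves(increments=[{"tx": 0, "ty": 0, "tz": -0.0007, "rx": 0, "ry": 0, "rz": 0, "claw": 0.0}, {"tx": 0, "ty": 0, "tz": -0.0014, "rx": 0, "ry": 0, "rz": 0, "claw": 0.0}, {"tx": 0, "ty": 0, "tz": -0.0021, "rx": 0, "ry": 0, "rz": 0, "claw": 0.0}, {"tx": 0, "ty": 0, "tz": -0.0028, "rx": 0, "ry": 0, "rz": 0, "claw": 0.0}, {"tx": 0, "ty": 0, "tz": -0.0028, "rx": 0, "ry": 0, "rz": 0, "claw": 0.0}])

```text
clock: 20.85
eef_pos: [554.3, 38.7, 115.9]
tool_rot: [3.142, -0.0, -2.758]
force: [3.5, 0.8, -0.0]
width: 9.4
```

Call:
apply_moves(increments=[{"tx": 0, "ty": 0, "tz": -0.0009, "rx": 0, "ry": 0, "rz": 0, "claw": 0.0}, {"tx": 0, "ty": 0, "tz": -0.0018, "rx": 0, "ry": 0, "rz": 0, "claw": 0.0}, {"tx": 0, "ty": 0, "tz": -0.0027, "rx": 0, "ry": 0, "rz": 0, "claw": 0.0}, {"tx": 0, "ty": 0, "tz": -0.0036, "rx": 0, "ry": 0, "rz": 0, "claw": 0.0}, {"tx": 0, "ty": 0, "tz": -0.0045, "rx": 0, "ry": 0, "rz": 0, "claw": 0.0}, {"tx": 0, "ty": 0, "tz": -0.0054, "rx": 0, "ry": 0, "rz": 0, "claw": 0.0}, {"tx": 0, "ty": 0, "tz": -0.0063, "rx": 0, "ry": 0, "rz": 0, "claw": 0.0}, {"tx": 0, "ty": 0, "tz": -0.0072, "rx": 0, "ry": 0, "rz": 0, "claw": 0.0}, {"tx": 0, "ty": 0, "tz": -0.0081, "rx": 0, "ry": 0, "rz": 0, "claw": 0.0}, {"tx": 0, "ty": 0, "tz": -0.009, "rx": 0, "ry": 0, "rz": 0, "claw": 0.0}, {"tx": 0, "ty": 0, "tz": -0.0098, "rx": 0, "ry": 0, "rz": 0, "claw": 0.0}, {"tx": 0, "ty": 0, "tz": -0.0098, "rx": 0, "ry": 0, "rz": 0, "claw": 0.0}])

```text
clock: 22.05
eef_pos: [554.3, 38.8, 106.1]
tool_rot: [3.142, -0.0, -2.758]
force: [3.4, 0.4, -0.5]
width: 9.2
```

Call:
apply_moves(increments=[{"tx": 0, "ty": 0, "tz": -0.0004, "rx": 0, "ry": 0, "rz": 0, "claw": 0.0}, {"tx": 0, "ty": 0, "tz": -0.0008, "rx": 0, "ry": 0, "rz": 0, "claw": 0.0}, {"tx": 0, "ty": 0, "tz": -0.0012, "rx": 0, "ry": 0, "rz": 0, "claw": 0.0}, {"tx": 0, "ty": 0, "tz": -0.0012, "rx": 0, "ry": 0, "rz": 0, "claw": 0.0}])

```text
clock: 22.45
eef_pos: [554.3, 38.7, 105.0]
tool_rot: [3.142, -0.0, -2.758]
force: [3.4, 0.3, -0.3]
width: 9.5
```

Call:
apply_moves(increments=[{"tx": 0, "ty": 0, "tz": -0.0003, "rx": 0, "ry": 0, "rz": 0, "claw": 0.0}, {"tx": 0, "ty": 0, "tz": -0.0005, "rx": 0, "ry": 0, "rz": 0, "claw": 0.0}, {"tx": 0, "ty": 0, "tz": -0.0005, "rx": 0, "ry": 0, "rz": 0, "claw": 0.0}])

```text
clock: 22.75
eef_pos: [554.4, 38.8, 104.9]
tool_rot: [-3.142, 0.0, -2.758]
force: [1.9, 0.6, 4.8]
width: 9.2
```

The collar contacts at TCP z 104.9 with about 5 N, where expected. Releasing and rising.

Call:
apply_moves(increments=[{"tx": 0, "ty": 0, "tz": 0, "rx": 0, "ry": 0, "rz": 0, "claw": 0.012}, {"tx": 0, "ty": 0, "tz": 0, "rx": 0, "ry": 0, "rz": 0, "claw": 0.016}, {"tx": 0, "ty": 0, "tz": 0, "rx": 0, "ry": 0, "rz": 0, "claw": 0.03}, {"tx": 0, "ty": 0, "tz": 0, "rx": 0, "ry": 0, "rz": 0, "claw": 0.035}, {"tx": 0, "ty": 0, "tz": 0, "rx": 0, "ry": 0, "rz": 0, "claw": 0.035}, {"tx": 0, "ty": 0, "tz": 0, "rx": 0, "ry": 0, "rz": 0, "claw": 0.035}])

```text
clock: 23.35
eef_pos: [554.2, 38.7, 104.4]
tool_rot: [3.141, -0.0, -2.758]
force: [0.3, -0.2, -0.3]
width: 34.8
```

Call:
apply_moves(increments=[{"tx": 0, "ty": 0, "tz": 0.003, "rx": 0, "ry": 0, "rz": 0, "claw": 0.035}, {"tx": 0, "ty": 0, "tz": 0.01, "rx": 0, "ry": 0, "rz": 0, "claw": 0.035}, {"tx": 0, "ty": 0, "tz": 0.025, "rx": 0, "ry": 0, "rz": 0, "claw": 0.035}, {"tx": 0, "ty": 0, "tz": 0.05, "rx": 0, "ry": 0, "rz": 0, "claw": 0.035}, {"tx": 0, "ty": 0, "tz": 0.08, "rx": 0, "ry": 0, "rz": 0, "claw": 0.035}, {"tx": 0, "ty": 0, "tz": 0.11, "rx": 0, "ry": 0, "rz": 0, "claw": 0.035}, {"tx": 0, "ty": 0, "tz": 0.11, "rx": 0, "ry": 0, "rz": 0, "claw": 0.035}, {"tx": 0, "ty": 0, "tz": 0.11, "rx": 0, "ry": 0, "rz": 0, "claw": 0.035}])

```text
clock: 24.15
eef_pos: [554.7, 38.7, 215.5]
tool_rot: [-3.141, 0.002, -2.758]
force: [0.2, 0.2, -0.7]
width: 34.6
```

```bash
python3 - <<'E'
from h import *
s=read_state();print(s['clock'],s['eef_pos'],s['width'],s['force'])
c,im=snap('wrist','w8.png'); c2,i2=snap('scene','s8.png')
e=np.array([554.4,38.8,0]); u,v=proj(c,e+[0,0,118]); x0,y0=max(int(u)-70,0),max(int(v)-70,0)
print(x0,y0,proj(c,e+[0,0,140]),proj(c,e+[0,0,96]),proj(c,e+[0,0,92]))
A=cv2.resize(im[y0:y0+140,x0:x0+140,::-1],(400,400),interpolation=3)
u,v=proj(c2,e+[0,0,90]); a,b=int(u)-45,int(v)-50; print(a,b,proj(c2,e+[0,0,140]),proj(c2,e+[0,0,92]),proj(c2,e+[0,0,12]))
B=cv2.resize(i2[b:b+100,a:a+100,::-1],(400,400),interpolation=3); B=np.clip(B*1.5,0,255).astype(np.uint8)
cv2.imwrite('pics/f8.png',np.hstack([A,B]))
E
```

```text
24.15 [554.66000631  38.74322229 215.52662671] 34.595096503731455 [ 0.24578972  0.2117291  -0.70838246]
252 170 [322.94043806 251.5173113 ] [323.01569993 231.15656434] [323.02143255 229.60570584]
289 186 [335.37886088 217.48355649] [334.62033556 235.69826361] [333.45470654 263.68888004]
```

View pics/f8.png

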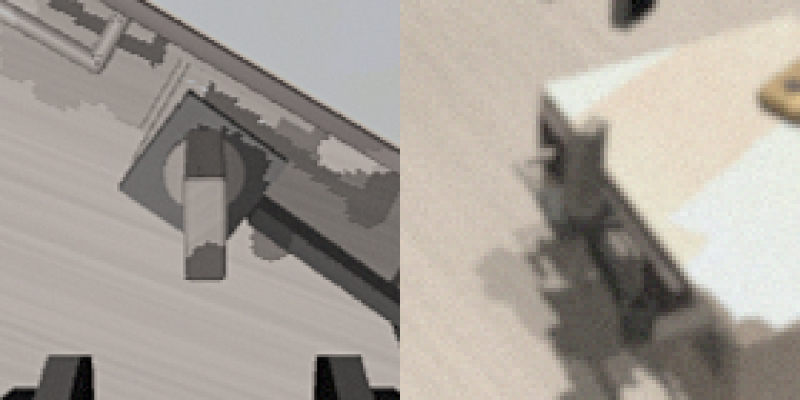

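The last view shows the collar flat on the latch plate, centred at px (323,231) against a predicted (323,231), with the tab upright and the open fingers well clear. Handing in.

```bash
python3 -c "from h import *; print(finish_job())"
```

```text
the job is handed in; nothing more can be done
None
```

The drawer is locked and the job is handed in, at about 24 s on the robot's clock. No verdict was reported.

**What I did:**
- I pushed the latch in with closed fingers until its eye lay over the drawer's eye.
- I took the pin from the stand; the two other pins, standing loose on the cart, I took to be the larger look-alikes and left alone.
- I threaded the pin through the latch and drawer eyes and felt no contact force.
- I drew both about 10.3 mm into line, against about 3 N of drag, and went on down through the frame eye.
- I stopped when the collar touched the latch with about 5 N, then let go and rose clear.

**Last checks:**
- **Seating:** the collar touched at tool height 104.9 mm. I expected about 104.3 mm from the commanded heights, or 105.0 mm from the height measured when I gripped the pin.
- **Picture:** in the last wrist image the collar lies on the latch plate where predicted, with the tab upright. The fingers are open and well above it.
- **Forces:** all readings stayed under about 6 N.

**What failed or was unclear:**
- **Refused moves:** the first two move calls were refused because rows need every key.
- **Blocked views:** the arm hid the latch in one top view, and the last scene image was too coarse to show the lower eyes.
- **Frame eye:** I judged that the pin is in it from the depth reached without push-back, not by seeing it.
- **Other objects:** I did not check the bystanders again in a closing picture; none of the moves was planned near them, and no unexpected force showed.

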